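Sort two drill bushes through a diverter chute

ROBOT

A 6-joint arm with a two-finger parallel gripper is mounted at the origin on a cart in front of the work surface, level with it; the furniture and walls round the work are solid. World frame = base frame: x ahead of the robot, y to its left, z up, the work surface at z = 0. Lengths are in m, angles in rad, forces in N, time in s.
With the tool pointing down it reaches from about 0.3 to 0.825 m from the base axis. Payload 5.4 kg.
Tool frame: the origin (TCP) lies at the very end of the fingers, on their centre line; the grasp point (between the pads) lies 19 mm behind it; z points along the fingers, y is the line along which they close (so a half turn about z gives the same grasp; the last joint's range is limited). The gripper opens to 92 mm and grips with 3 to 60 N. Pads are 20 mm wide; open, the fingers measure 128 mm over their backs; the gripper's body (75 mm by 189 mm) begins 69 mm behind the grasp point.
Start: joints at [0.988, 0.158, 1.597, -0, 1.386, -0.21], TCP at [0.209, 0.535, 0.215] pointing down, gripper open.
Joint ranges: [-2.91, 2.91], [-0.94, 2.29], [0.18, 2.7], [-1.29, 4.43], [0.17, 2.64], [-3, 3]. Speed limits (rad/s): [2.57, 2.57, 3.14, 3.14, 3.14, 3.14].

INTERFACE

Orientations are given as a rotation vector (axis times angle).
In Python, from workcell import bot gives the robot as it stands. Calls block until the motion is done:
- bot.goto(position, orientation): joint-space move of the TCP to a pose.
- bot.line_to(position, rot=None, max_speed=0.15): straight line of the TCP; rot=None keeps the orientation; max_speed is the mean speed in m/s.
- bot.set_joints(angles): joint-space move.
- bot.set_gripper(opening, newtons=None): opening from 0.0 (shut) to 1.0 (fully open); newtons is the grip in N (None keeps the last); returns when the fingers have stopped.
- bot.hold(seconds).
- bot.inverse_kinematics(position, orientation): joint angles nearest the present ones, or None.
- bot.read_camera(name): name is "scene" or "top"; returns a dict with "pixels" (384x512x3 uint8, blue, green, red), "fx", "fy", "cx", "cy" (pixels), "k1" (the pictures are not rectified: a ray, as slopes to the right and down, at radius r is drawn at 1 + k1 r^2 times it, then the intrinsics apply), "R" (3x3) and "t" (3): a world point X has camera coordinates R X + t. Camera axes: x right, y down, z forward; pixel columns grow to the right and rows downward; lengths in m; the calibration is good to about 2 mm. A picture is of the moment at which its call begins. There is no depth.
A pose or a line that the arm cannot do raises bot.MotionError and nothing moves.
- bot.job_done(): hands the job in; it is judged then, once.
Readings, each from a call of its own:
- bot.current_clock(): time.
- bot.current_joints(): joint angles.
- bot.current_joint_vel(): joint speeds.
- bot.current_effort(): joint torques, N m.
- bot.current_ee_pos(): TCP position.
- bot.current_tool_rot(): TCP orientation.
- bot.current_contact_force(): force on the tool from outside, world axes, zero at the start.
- bot.current_ft_torque(): the same for the moment, N m.
- bot.current_opening(): opening from 0.0 (shut) to 1.0 (fully open).
- bot.current_grip_force(): force on a finger pad.
Only numpy, scipy, OpenCV 4.12 (cv2) and the standard library are available. Lean on these libraries where they do the work, as an engineer would, in place of code of your own. Each camera call takes 0.05 s, during which the arm holds its last target. There are 200 camera calls.

TASK

Sort the two drill bushes with the green diverter chute: first send the brass bush into the yellow tray, then the dark steel bush into the blue tray. Before each bush, swing the red-knobbed lever fully over to its stop on the side of the tray that is meant; then reach in under the chute's roof with that bush, above the ramp, let it go so that it slides down into the tray, and leave it there. Leave the lever as it then stands, and do not shift the masking tape, the dark wooden block or the glue bottle.

Things in the scene. Friction and masses are not known exactly. Their poses are not given: they have to be found in the camera images.
- chute: Green sheet-metal diverter chute fixed to the bench, 138 mm wide (y), 284 mm high, 136 mm deep without its feet. Origin at the centre of its underside, on the bench; -x is its front, with inlet window and lever; +y is its left seen from the front. Inside, a slick ramp 116 x 124 mm rocks about the chute's x axis at y 0, z 125 mm and delivers at its low end into the tray on that side.
- sill_mid (a point): Middle of the window's sill, the top edge of the 4 mm front panel (chute frame x -66, y 0, z 150 mm). The window is 130 mm high and 130 mm wide between the side cheeks.
- roof_edge (a point): Middle of the roof's front lower edge (chute frame x -58, y 0, z 280 mm). The roof covers all of the ramp, so the window is open only to the front: come in from the front with the tool tilted about 40 to 45 degrees from vertical, fingers pointing into the chute and down.
- window (a point): Good place for the grasped part of the bush when it is let go: in the window on the chute's centre line, 22 mm behind the sill and 40 mm above it (chute frame x -44, y 0, z 190 mm). The ramp's middle is 65 mm below it.
- rocker (a joint): Angle of ramp and lever, one rigid part. 0: lever upright, ramp level (a bush would stay on it). Positive: lever leans to the chute's +y side, the ramp's +y end is down and a bush slides out to +y; negative: to -y. Stops at -0.7 and +0.7 rad; starts within 0.25 of the middle. Held by friction, 0.12 N m (about 2 N at the knob); stays where left.
- lever_knob (a point): Middle of the lever's red knob, a level round stub 16 mm thick, 26 mm long, pointing out of the chute's front. In the chute's frame x -95 mm, y 70 mm x sin(angle), z 125 mm + 70 mm x cos(angle). A flat arm 14 mm wide carries it from behind, x -83 to -77 mm. It can be pushed sideways with closed fingers put down beside it.
- brass_bush: Golden brass drill bush: cylinder 26 mm in diameter, 40 mm tall, about 70 g, with a shallow groove 7 to 10 mm below the top and a dark bore mark in each end. Starts standing upright on the bench in front of the chute. Origin at the centre of its underside, z along its axis.
- steel_bush: Dark grey steel drill bush: cylinder 26 mm in diameter, 40 mm tall, about 70 g, with a shallow groove 7 to 10 mm below the top and a dark bore mark in each end. Starts standing upright on the bench in front of the chute. Origin at the centre of its underside, z along its axis.
- yellow_tray: Yellow plastic catch tray, open on top, 114 (x) x 130 (y) x 48 mm high, walls 3 mm, fixed under one side of the chute, half of it showing outside. Its centre is 70 mm from the chute's centre line, on the +y or the -y side; which one changes. Origin at the centre of its underside, axes as the chute's.
- blue_tray: Blue plastic catch tray, open on top, 114 (x) x 130 (y) x 48 mm high, walls 3 mm, fixed under one side of the chute, half of it showing outside. Its centre is 70 mm from the chute's centre line, on the +y or the -y side; which one changes. Origin at the centre of its underside, axes as the chute's.
- brass_bush_center (a point): Centre of the brass bush, 20 mm above its underside.
- steel_bush_center (a point): Centre of the steel bush, 20 mm above its underside.
- masking_tape: Bystander: roll of cream masking tape lying flat, 99 mm across, 24 mm high; origin at the centre of its underside.
- walnut_block: Bystander: dark brown hardwood block, 50 x 75 x 30 mm; origin at the centre of its underside.
- glue_bottle: Bystander: white glue bottle with a red spout standing upright, 59 mm across, 175 mm high; origin at the centre of its underside.

How it is judged:
By the outcome, as a careful person would: the job done as asked, in the order asked, and still so for the second after the job is handed in, with the robot touching nothing.
It also fails if it takes over 70 s, if anything falls off the work surface, if the arm or the gripper's body presses on something with over 40 N, if the wrist force passes 120 N, or if a joint passes its speed limit or range.

## Working session

There is one attempt and no reset: what is moved stays moved. The work goes in short steps, each a Python script; the robot and the scene stay as the last script left them, time stands still between calls to the robot, and variables do not carry over. Pictures are saved under pics/ and viewed, at most 10 in all, crops included, and the job is handed in when it is done.

```bash
mkdir -p pics; cat > h.py <<'E'
import numpy as np, cv2
from workcell import bot
def cam(n):
    c=bot.read_camera(n); c['R']=np.array(c['R']);c['t']=np.array(c['t']); return c
def K(c): return np.array([[c['fx'],0,c['cx']],[0,c['fy'],c['cy']],[0,0,1.]]), np.array([c['k1'],0,0,0.])
def proj(c,X):
    k,d=K(c); return cv2.projectPoints(np.array(X,float).reshape(-1,1,3),cv2.Rodrigues(c['R'])[0],c['t'],k,d)[0].reshape(-1,2)
def ray(c,p):
    k,d=K(c); s=cv2.undistortPoints(np.array(p,float).reshape(-1,1,2),k,d).reshape(-1,2)
    return -c['R'].T@c['t'], np.c_[s,np.ones(len(s))]@c['R']
def plane(c,p,z):
    o,v=ray(c,p); return o+v*((z-o[2])/v[:,2])[:,None]
E
python3 - <<'E'
from h import *
for n in('scene','top'):
    c=cam(n); cv2.imwrite(f'pics/{n}0.png',c['pixels']); print(n,-c['R'].T@c['t'],c['R'],c['fx'],c['k1'])
    np.save(f'{n}0.npy',c,allow_pickle=True)
E
```

```text
scene [-0.14151151 -0.46587533  0.92010525] [[ 0.79283058 -0.6094275  -0.00421872]
 [-0.37380979 -0.4808148  -0.79314776]
 [ 0.48133763  0.6304088  -0.60901464]] 488.9419296269847 -0.042530900926214615
top [0.35403338 0.2800161  1.36830171] [[-0.0149107  -0.99983361 -0.01050869]
 [-0.99510124  0.01586573 -0.09757973]
 [ 0.09773022  0.00900223 -0.99517223]] 444.4207987490057 -0.13321078241254214
```

View pics/scene0.png

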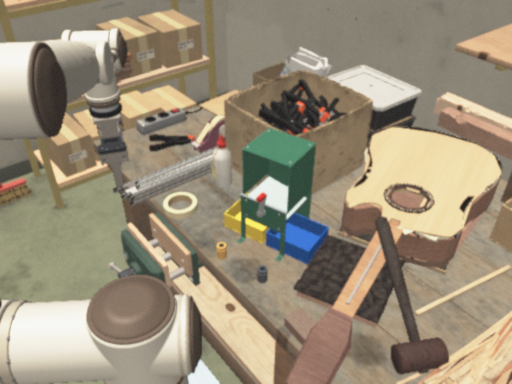

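View pics/top0.png

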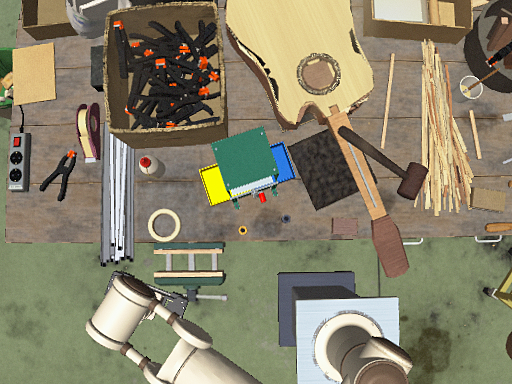

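The scene shows the chute with its window facing the robot, the yellow tray on its left (+y) and the blue tray on its right. In the top view the roof is near (245,160), the knob near (263,197), the brass bush at (242,230) and the steel bush at (286,218). Next I'll take an enlarged crop and make the measurements.

```bash
cat > m.py <<'E'
from h import *
T=np.load('top0.npy',allow_pickle=True).item();S=np.load('scene0.npy',allow_pickle=True).item()
def blobs(c,lo,hi,roi,k=3):
    x0,y0,x1,y1=roi; h=cv2.cvtColor(c['pixels'],cv2.COLOR_BGR2HSV); m=cv2.inRange(h,lo,hi); r=np.zeros_like(m); r[y0:y1,x0:x1]=m[y0:y1,x0:x1]
    cs=sorted(cv2.findContours(r,cv2.RETR_EXTERNAL,cv2.CHAIN_APPROX_NONE)[0],key=cv2.contourArea)[::-1][:k]
    return cs
if __name__=='__main__':
    for n,c,roi in(('top',T,(190,110,310,245)),('scene',S,(200,110,340,300))):
        for nm,lo,hi in(('green',(65,90,30),(90,255,150)),('yellow',(22,180,120),(32,255,255)),('blue',(105,150,90),(125,255,255)),('red',(0,170,120),(6,255,255)),('brass',(12,120,80),(24,255,255)),('dark',(90,20,30),(125,130,115))):
            for q in blobs(c,lo,hi,roi,2):
                if cv2.contourArea(q)<8: continue
                (a,s,g)=cv2.minAreaRect(q); print(n,nm,cv2.contourArea(q),np.round(a,1),np.round(s,1),round(g,1),cv2.boundingRect(q))
                if nm=='green' and n=='top':
                    p=cv2.boxPoints((a,s,g)); print(p.round(1).tolist(),plane(c,p,.284).round(3).tolist())
    a=cv2.resize(T['pixels'][120:245,190:310],None,fx=4.5,fy=4.5,interpolation=2)[:560]
    cv2.imwrite('pics/cT.png',a)
    cv2.imwrite('pics/cS.png',cv2.resize(S['pixels'][125:290,205:340],None,fx=3.5,fy=3.5,interpolation=2))
E
python3 m.py
```

```text
top green 2601.5 [244.9 159.4] [51.9 55.3] 71.6 (211, 127, 68, 64)
[[210.5, 143.5], [263.0, 126.0], [279.3999938964844, 175.1999969482422], [226.89999389648438, 192.6999969482422]] [[0.578, 0.388, 0.284], [0.62, 0.256, 0.284], [0.496, 0.218, 0.284], [0.455, 0.348, 0.284]]
top green 20.0 [274.  190.5] [9.2 3.5] 71.6 (272, 186, 5, 10)
[[270.8999938964844, 186.6999969482422], [274.20001220703125, 185.60000610351562], [277.1000061035156, 194.3000030517578], [273.79998779296875, 195.39999389648438]] [[0.468, 0.24, 0.284], [0.471, 0.232, 0.284], [0.449, 0.225, 0.284], [0.446, 0.233, 0.284]]
top yellow 637.5 [214.2 184.1] [37.6 20.6] 71.6 (199, 164, 31, 42)
top blue 424.5 [282.8 161.8] [36.9 18.6] 78.4 (270, 144, 26, 38)
top blue 9.0 [273.3 178.3] [6.3 2.2] 71.6 (272, 175, 4, 7)
top red 40.0 [262.  197.4] [9.5 5.4] 71.6 (259, 193, 7, 10)
top brass 49.5 [242. 230.] [8. 8.] 90.0 (238, 226, 9, 9)
top dark 33.5 [285.5 218.5] [7. 7.] -0.0 (282, 215, 8, 8)
top dark 33.0 [204.1 120.2] [ 3.3 28.1] 80.9 (190, 117, 29, 8)
scene green 1437.0 [277.9 149.5] [64.5 34.5] 18.4 (244, 130, 70, 42)
scene green 13.5 [272.8 166.1] [8.5 3.3] 21.8 (269, 164, 9, 5)
scene blue 1339.0 [301.2 237.5] [40.8 40.5] 25.6 (285, 213, 43, 50)
scene blue 174.0 [273.  238.9] [13.1 17.5] 5.7 (267, 230, 14, 19)
scene red 28.5 [221.6 141.7] [6.  7.9] 18.4 (218, 137, 7, 10)
scene red 22.5 [324.7 116.5] [ 3.4 10. ] 36.9 (321, 112, 8, 9)
scene brass 279.5 [232. 216.] [16. 32.] 0.0 (224, 200, 17, 33)
scene brass 205.0 [255.7 233.3] [21.3 16.5] 6.0 (246, 224, 22, 19)
scene dark 9.5 [317.3 248.4] [ 3.1 38. ] 35.4 (305, 232, 23, 32)
```

View pics/cT.png

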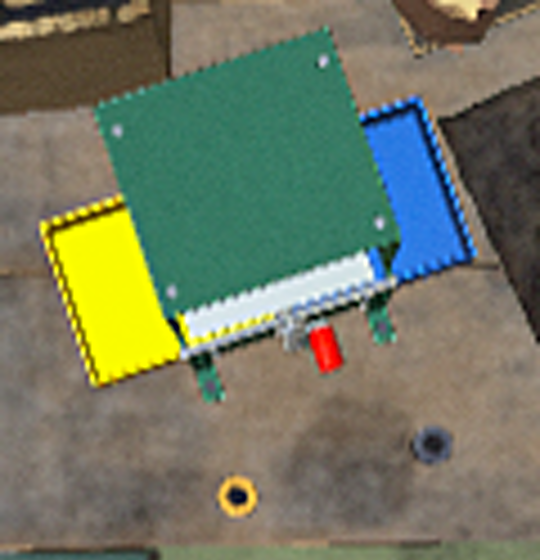

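View pics/cS.png

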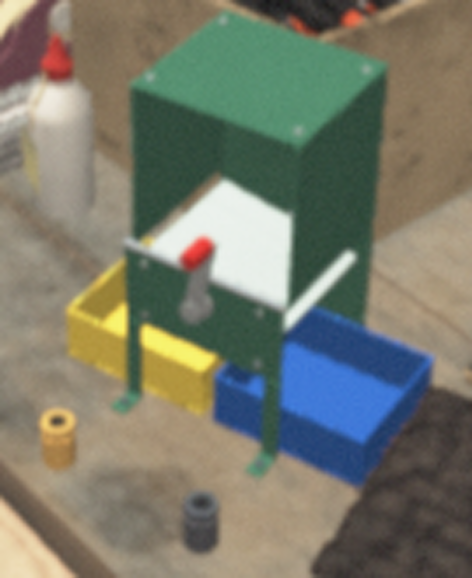

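The crops show the lever leaning slightly to -y. The yellow tray is on the chute's +y side and the blue tray on its -y side. Both bushes stand clear in front of the chute.

```bash
cat >> h.py <<'E'
from scipy.spatial.transform import Rotation as Ro
YAW=np.deg2rad(17.8); C=np.array([.5325,.301,0]); RZ=Ro.from_euler('z',YAW)
def W(p): return C+RZ.apply(np.array(p,float))
def rot(deg,flip=1):
    t=np.deg2rad(deg); z=np.array([np.sin(t),0,-np.cos(t)]); y=np.array([0,flip,0.]); return (RZ*Ro.from_matrix(np.c_[np.cross(y,z),y,z])).as_rotvec()
def loc(p): return RZ.inv().apply(np.array(p)-C)
E
python3 - <<'E'
from m import *
b=plane(T,[[242,230]],.04)[0]; s=plane(T,[[285.6,218.4]],.04)[0]
print('bush',b,s,loc(b),loc(s))
print('scene check tops',proj(S,[b,s]),'seen ~',(221.5,244),(262.5,267))
k=plane(T,[[262,197.4]],.197)[0]; print('knob',k,loc(k),proj(S,[k]))
m=[[ -66,0,150],[-58,-69,280],[-58,69,280],[-58,69,284],[-58,-69,284],[68,-69,284],[68,69,284],[-57,135,48],[57,135,48],[-57,-135,48],[57,-135,48]]
X=[W(np.array(q)/1e3) for q in m]
print(np.c_[np.array(m),proj(T,X).round(1),proj(S,X).round(1)])
from h import *
print(bot.current_clock())
for f in(1,-1):
    for nm,p,d in(('lev',W([-.092,-.07,.17]),30),('lev2',W([-.092,.02,.17]),30),('win',W([-.03,0,.177]),43),('out',W([-.13,0,.28]),43),('b',[*b[:2],.008],12),('s',[*s[:2],.008],12)):
        q=bot.inverse_kinematics(list(p),list(rot(d,f))); print(f,nm,None if q is None else np.round(q,2))
E
```

```text
bush [0.36522284 0.31934725 0.04      ] [0.39774039 0.18868406 0.04      ] [-0.15366083  0.06860479  0.04      ] [-0.16264304 -0.06574392  0.04      ]
scene check tops [[220.30103492 244.20202673]
 [261.38232766 267.43997461]] seen ~ (221.5, 244) (262.5, 267)
knob [0.44904513 0.26067478 0.197     ] [-0.09178707 -0.01288306  0.197     ] [[260.08202904 195.38068236]]
[[ -66.     0.   150.   254.3  191.4  261.3  203.2]
 [ -58.   -69.   280.   279.6  174.5  288.8  167.9]
 [ -58.    69.   280.   226.6  192.3  240.1  149.8]
 [ -58.    69.   284.   226.5  192.2  240.1  148.5]
 [ -58.   -69.   284.   279.7  174.3  288.9  166.5]
 [  68.   -69.   284.   263.2  126.8  315.   142.8]
 [  68.    69.   284.   210.6  144.4  268.1  127.1]
 [ -57.   135.    48.   210.5  206.3  222.2  213.1]
 [  57.   135.    48.   198.7  170.4  245.6  192.6]
 [ -57.  -135.    48.   296.1  177.4  307.1  251.5]
 [  57.  -135.    48.   283.6  142.   327.8  226.9]]
0.1
1 lev [ 0.12 -0.4   2.28  0.14  0.75 -1.85]
1 lev2 [ 0.38 -0.32  2.22 -0.05  0.71 -1.47]
1 win [ 0.32 -0.27  2.26 -0.02  0.4  -1.54]
1 out [ 0.33 -0.76  2.36 -0.01  0.79 -1.55]
1 b [ 0.49  0.08  2.16 -0.06  0.7  -1.35]
1 s [ 0.14 -0.06  2.3   0.06  0.69 -1.78]
-1 lev [ 0.12 -0.4   2.28  0.14  0.75  1.3 ]
-1 lev2 [ 0.38 -0.32  2.22 -0.05  0.71  1.67]
-1 win [ 0.32 -0.27  2.26 -0.02  0.4   1.6 ]
-1 out [ 0.33 -0.76  2.36 -0.01  0.79  1.59]
-1 b [ 0.49  0.08  2.16 -0.06  0.7   1.8 ]
-1 s [ 0.14 -0.06  2.3   0.06  0.69  1.36]
```

```bash
cat >> h.py <<'E'
def go(p,deg): bot.goto(list(W(p)),list(rot(deg)))
def ln(p,deg=None,v=.15): bot.line_to(list(W(p)),None if deg is None else list(rot(deg)),max_speed=v)
def lever(s):
    """push lever to side s (+1/-1), closed fingers"""
    ys=-.07 if bot.current_clock()<20 and s>0 else -s*.02
    ln([-.092,ys*1.0 if s>0 else .085,.17],None,.2)
    ln([-.092,s*.008,.17],None,.12)
    f0=None
    for y in np.arange(.011,.036,.003):
        ln([-.092,s*y,.17],None,.05)
        f=RZ.inv().apply(bot.current_contact_force()); print(round(y,3),loc(bot.current_ee_pos()).round(4),f.round(1))
        if abs(f[1])>10: break
def view(n,tag):
    c=cam(n); np.save(tag+'.npy',c,allow_pickle=True); cv2.imwrite(f'pics/{tag}.png',c['pixels']); return c
E
python3 - <<'E'
from h import *
bot.set_gripper(0.0)
go([-.12,-.07,.27],30)
print(bot.current_clock(),bot.current_contact_force())
lever(1); ln([-.092,0,.17]); ln([-.14,0,.26],None,.2)
print(bot.current_clock())
c=view('top','t1'); s=view('scene','s1')
a=np.pi*0
for th in(.6,.65,.7): 
    X=[W([-.095,.07*np.sin(th),.125+.07*np.cos(th)])]; print(th,proj(c,X),proj(s,X))
cv2.imwrite('pics/v1.png',np.hstack([cv2.resize(c['pixels'][150:250,200:300],(400,400)),cv2.resize(s['pixels'][160:260,210:310],(400,400))]))
E
```

```text
2.9667 [0.10643333 0.51388263 0.83066195]
0.011 [-0.0916  0.0106  0.1704] [ 0.2 -0.9  0.5]
0.014 [-0.092   0.0139  0.1699] [ 0.9 -2.  -1.2]
0.017 [-0.0922  0.0171  0.1697] [ 0.5 -1.8 -0.8]
0.02 [-0.0923  0.0202  0.1697] [ 0.2 -2.3 -0.8]
0.023 [-0.0922  0.0231  0.1698] [ 0.1 -3.3 -2. ]
0.026 [-0.0921  0.0236  0.1697] [ -2.5 -15.9  -1.1]
6.9167
0.6 [[243.73825313 205.23495463]] [[241.69787944 193.28781477]]
0.65 [[242.75334068 205.62259118]] [[240.77603361 193.55032227]]
0.7 [[241.81073139 205.9994878 ]] [[239.89348232 193.87068599]]
```

View pics/v1.png

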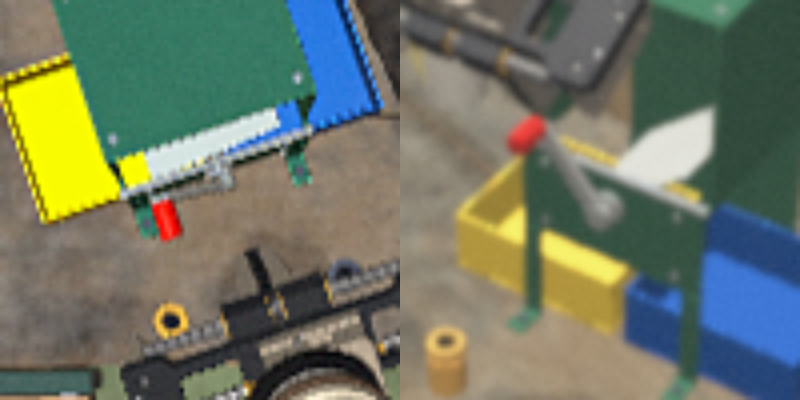

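The lever is on its +y stop: the force jumped and the knob lies on the 0.7 rad prediction. Before the brass grasp I'll check how high the vise stands.

```bash
python3 - <<'E'
from h import *
T=np.load('top0.npy',allow_pickle=True).item();S=np.load('scene0.npy',allow_pickle=True).item()
for z in(0,.04,.08,.12):
    X=plane(T,[[225,243],[155,250]],z); print(z,X.round(3).tolist(),loc(X).round(3).tolist(),proj(S,X).round(0).tolist())
cv2.imwrite('pics/vise.png',cv2.resize(S['pixels'][180:310,100:260],(800,650))[:600])
E
```

```text
0 [[0.326, 0.373, 0.0], [0.307, 0.59, 0.0]] [[-0.174, 0.132, 0.0], [-0.126, 0.344, 0.0]] [[198.0, 250.0], [152.0, 212.0]]
0.04 [[0.327, 0.371, 0.04], [0.309, 0.581, 0.04]] [[-0.174, 0.129, 0.04], [-0.128, 0.335, 0.04]] [[197.0, 240.0], [152.0, 203.0]]
0.08 [[0.328, 0.368, 0.08], [0.31, 0.572, 0.08]] [[-0.174, 0.126, 0.08], [-0.129, 0.326, 0.08]] [[197.0, 229.0], [153.0, 193.0]]
0.12 [[0.329, 0.365, 0.12], [0.311, 0.563, 0.12]] [[-0.174, 0.123, 0.12], [-0.131, 0.317, 0.12]] [[197.0, 217.0], [153.0, 183.0]]
```

View pics/vise.png

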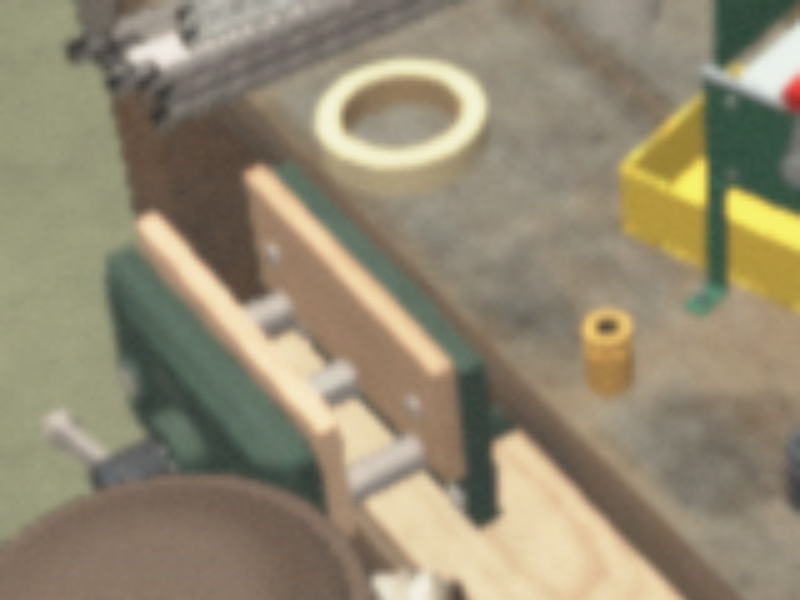

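The vise top lies at bench level, with its rear jaw corner at about scene (197,250), so it is out of the way. Now I'll pick up the brass bush and drop it.

```bash
cat >> h.py <<'E'
def tcp(g,deg):
    t=np.deg2rad(deg); return np.array(g)+.019*np.array([np.sin(t),0,-np.cos(t)])
def pick(xy):
    bot.set_gripper(.6)
    go(tcp([*xy,.11],12),12); ln(tcp([*xy,.027],12),None,.12)
    bot.set_gripper(0.,25); print('grip',bot.current_opening(),bot.current_grip_force(),bot.current_contact_force().__array__().round(1) if hasattr(bot.current_contact_force(),'__array__') else bot.current_contact_force())
    ln(tcp([xy[0]-.01,xy[1],.12],12),None,.2)
def drop():
    go(tcp([-.16,0,.306],43),43)
    ln(tcp([-.044,0,.19],43),None,.15)
    print('at',loc(bot.current_ee_pos()),bot.current_opening(),bot.current_contact_force())
    bot.set_gripper(.5); bot.hold(.3)
    ln(tcp([-.16,0,.306],43),None,.2)
E
python3 - <<'E'
from h import *
pick([-.1537,.0686]); print(bot.current_clock())
drop(); print(bot.current_clock())
bot.set_gripper(0.); go([-.15,.075,.25],30)
c=view('top','t2'); s=view('scene','s2')
cv2.imwrite('pics/v2.png',np.hstack([cv2.resize(c['pixels'][140:240,190:290],(400,400)),cv2.resize(s['pixels'][160:260,210:310],(400,400))]))
E
```

```text
grip 0.2777898028821374 25.000576078891754 [-0.3 -1.3  2.2]
10.6917
at [-0.03107707  0.00017762  0.17620688] 0.27728218580168074 [ 0.34664695 -0.08196081 -0.4353366 ]
14.525
```

View pics/v2.png

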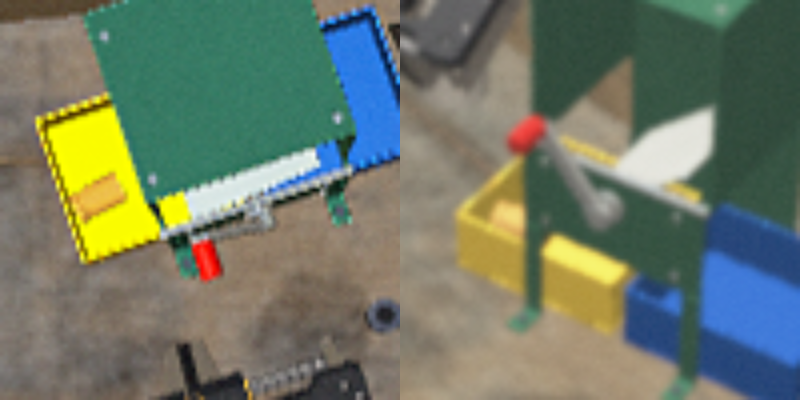

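The brass bush lies in the yellow tray at crop (100,198). Next is the lever to -y, then the steel bush.

```bash
python3 - <<'E'
from h import *
ln([-.15,.095,.25]); ln([-.092,.092,.165],None,.2)
ln([-.092,-.008,.165],None,.1)
for y in np.arange(.012,.036,.003):
    ln([-.092,-y,.167],None,.05)
    f=RZ.inv().apply(bot.current_contact_force()); print(round(y,3),loc(bot.current_ee_pos()).round(4),f.round(1))
    if abs(f[1])>10: break
ln([-.092,0,.17]); ln([-.15,0,.26],None,.2)
s=view('scene','s3'); t=view('top','t3')
k=cv2.inRange(cv2.cvtColor(s['pixels'],cv2.COLOR_BGR2HSV),(0,150,100),(8,255,255)); k[:180]=0;k[230:]=0;k[:,:225]=0;k[:,300:]=0
print(cv2.moments(k,True)['m00'],np.argwhere(k).mean(0)[::-1] if k.any() else 0)
for th in(-.6,-.7): print(proj(s,[W([-.095,.07*np.sin(th),.125+.07*np.cos(th)])]))
print(bot.current_clock())
E
```

```text
0.012 [-0.0922 -0.0117  0.167 ] [-1.5  1.9  0.4]
0.015 [-0.0922 -0.015   0.1667] [-0.5  2.7 -1.1]
0.018 [-0.0921 -0.0182  0.1668] [-0.6  1.4 -0.8]
0.021 [-0.092  -0.0212  0.1669] [ 0.3  1.8 -1.4]
0.024 [-0.092 -0.024  0.167] [-0.3  4.3 -1.3]
0.027 [-0.0921 -0.0245  0.167 ] [ 3.3 17.4 -2.4]
45.0 [271.62222222 206.55555556]
[[268.50460599 204.54567535]]
[[270.4135409  206.73439244]]
20.6083
```

The lever is on its -y stop.

```bash
python3 - <<'E'
from h import *
pick([-.1626,-.0657]); print(bot.current_clock())
drop(); bot.hold(.5); go([-.2,0,.33],30)
print(bot.current_clock())
c=view('top','t4'); s=view('scene','s4')
cv2.imwrite('pics/v4.png',np.hstack([cv2.resize(c['pixels'][130:250,140:360],(440,480))[:240*2],cv2.resize(s['pixels'][160:280,210:330],(360,480))]))
E
```

```text
grip 0.27736909139935634 25.000483989715576 [-0.9 -0.1  2.4]
24.2833
at [-3.10568249e-02 -9.95907783e-05  1.76177673e-01] 0.28013570641517993 [ 0.02410544  0.23070672 -0.79625982]
29.025
```

View pics/v4.png

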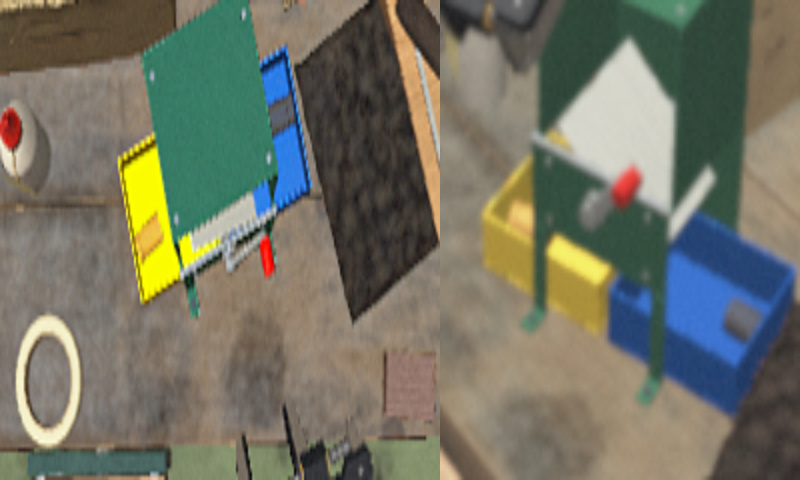

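The steel bush lies in the blue tray at crop (740,318), the brass bush is still in the yellow tray, and the lever is still at -y. The tape, block and glue bottle look undisturbed, so I'll hand the job in.

```bash
python3 -c "
from workcell import bot
print(bot.job_done())"
```

```text
the job is handed in; nothing more can be done
None
```

I handed the job in at about 29 s of the 70 s allowed: the brass bush is in the yellow tray, the steel bush is in the blue tray, the lever is at its stop on the blue side, and the tape, block and bottle look unmoved in the last picture.

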